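# Roll the bending former onto the marked line

## Task

The two wooden dowels lying on the felt-faced bending board are formers for bending metal strip. With a fingertip on its top, roll the thicker dowel across the board, turning over rather than sliding, until it comes to rest lengthwise along the marked line with the line under its middle. Do not pick it up, take the hand away at the end, and leave the thin dowel and everything else where it stands.

Things in the scene. Friction and masses are not known exactly. Their poses are not given: they have to be found in the camera images.
- board: Flat bending board fixed to the table: plywood with a felt face, 220 mm along its x axis, 340 mm along y, 10 mm thick, z up. Origin: centre of its underside, at table height. The felt brakes a rolling dowel: after a slow push it stops within a few millimetres. A fingertip aimed about 1 mm below a dowel's top grips it enough to roll it, and travels twice as far as the dowel.
- line (a point): The middle of the marked line, a straight white mark 3 mm wide across the middle of the board from edge to edge, on the board's upper face (10 mm above the table); x runs along the line (the board's x), y across it, z up. It is only a mark and does not stop a dowel.
- thick_dowel: The thicker of the two plain wooden dowels, the one to roll: a solid cylinder, 32 mm diameter, 100 mm long, 40 to 85 g. Origin: its centre on the axis, 26 mm above the table (its top is at 42 mm); x is the cylinder's axis, y and z turn as it rolls. It starts 80 to 120 mm from the line, on either side, within 5 degrees of parallel. Rolled from near its mid-length, it keeps its direction.
- thin_dowel: The thinner wooden dowel, loose, to be left alone: a cylinder of 18 mm diameter, 100 mm long, lying 80 to 120 mm from the line on the other side of it. Origin: its centre, on the axis; x along the axis.
- jar: Bystander: small pigment jar with a screw lid, 40 mm diameter, 36 mm high, standing on the board near its far edge. Origin: centre of its underside.
- spool: Bystander: turned spool stand with a dark disc on top, 37 mm diameter, 26 mm high, standing on the board near its far edge. Origin: centre of its underside.
- bottle: Bystander: squeeze bottle with a nozzle, 30 mm diameter, 86 mm high, standing on the table behind the board. Origin: centre of its underside.
- cup: Bystander: small open mixing cup, 41 mm diameter, 28 mm high, on the table right of the board. Origin: centre of its underside.
- tape: Bystander: roll of masking tape lying flat, 84 mm diameter, 18 mm high, on the table left of the board. Origin: centre of its underside.
There are look-alikes about, which are no part of the job. What is shaped like the thick_dowel but orange or yellow is not meant.

How it is judged:
On the way:
1. the thick dowel has rolled about half a turn from how it lay (its own z axis points downwards, more than 2.4 rad from vertical) (angle between thick_dowel's own z axis and vertical above 2.4 rad).
At the end, for the whole second after the job is handed in: The thick dowel rests on the board over the line: centre within 6 mm of the line and 60 mm of its middle, axis within 0.15 rad (8.5 degrees) of the line; it rolled over on the way and was never lifted; thin dowel, jar, spool, bottle, cup and tape roll within 15 mm of where they stood (y of thick_dowel in the frame of line between -0.006 and 0.006 m and x of thick_dowel in the frame of line between -0.06 and 0.06 m and angle between the x axis of thick_dowel and the x axis of line, either way round below 0.15 rad and height (world z) of thick_dowel between 0.023 and 0.029 m and linear speed of thick_dowel below 0.01 m/s and angular speed of thick_dowel below 0.3 rad/s and distance of each of thin_dowel, jar, spool, bottle, cup, tape from where it was at the start of the episode below 0.015 m); the robot touches nothing.
It fails at once if the thick dowel is lifted clear of the board (its axis more than 7 mm above its rolling height) (height (world z) of thick_dowel above 0.033 m).
It fails at once if the thick dowel comes off the board (height (world z) of thick_dowel below 0.018 m).
It fails at once if the thin dowel, jar, spool, bottle, cup or tape roll is shifted by more than 15 mm (distance of any of thin_dowel, jar, spool, bottle, cup, tape from where it was at the start of the episode above 0.015 m).
It also fails if it takes over 64 s, if anything falls off the work surface, if the arm or the gripper's body presses on something with over 40 N, if the wrist force passes 120 N, or if a joint passes its speed limit or range.

## Robot

A 7-joint arm with a two-finger parallel gripper is mounted at the origin on a cart in front of the work surface, level with it; the furniture and walls round the work are solid. World frame = base frame: x ahead of the robot, y to its left, z up, the work surface at z = 0. Lengths are in m, angles in rad, forces in N, time in s.
With the tool pointing down it reaches from about 0.4 to 0.875 m from the base axis. Payload 19.3 kg.
Tool frame: the origin (TCP) lies on the centre line of the jaws, within the pads' length; the fingertips stand 14 mm ahead of it and the grasp point (between the pads) lies 5 mm behind it; x points along the fingers, y is the direction in which the jaws open and shut, and the axes are right-handed (so a half turn about x gives the same grasp; the last joint's range is limited). The gripper opens to 85 mm and grips with 20 to 120 N. Pads are 22 mm wide; open, the fingers measure 114 mm over their backs; the gripper's body (76 mm by 85 mm) begins 54 mm behind the grasp point. The pads swing forward as they close: fully open they stand 13 mm farther back than shut.
Start: joints at [-1.226, 0.521, -0.036, 1.599, 0.021, 1.021, -0.113], TCP at [0.252, 0.572, 0.245] pointing down, gripper open.
Joint ranges: [-2.91, 2.91], [-0.3, 2.13], [-1.5, 1.42], [0.17, 2.43], [-1.26, 4.41], [0.16, 1.93], [-2.52, 2.52]. Speed limits (rad/s): [1.89, 1.89, 2.39, 2.39, 3.01, 3.01, 3.01].

## Interface

Orientations are given as [roll, pitch, yaw] about the fixed x, y, z axes, in that order (R = Rz(yaw) Ry(pitch) Rx(roll)).
In Python, from workcell import monitor, optics, bot gives the robot as it stands.
- The arm moves only by the tool arm_command, never from a script. Its arguments are lists of equal length, an entry for each row: "delta_pos": the shift along the tool's x, y, z as a fraction of full scale, a list of three; "rotation": the turn, a rotation vector about the tool's x, y, z as a fraction of full scale, a list of three. In form: {"delta_pos": [[dx, dy, dz], ...], "rotation": [[wx, wy, wz], ...]}. A call has 1 to 10 rows; each row shifts and turns the pose as measured when the row begins, along the tool's axes as they then stand; what a row does not reach is not made up. Full scale, the value 1, is 30 mm for a shift and 6 degrees for a turn. A row lasts 1/10 s, in which the tool goes at most 50 mm and 8.59 degrees, less where a joint would pass 70% of its speed; a pose out of reach is approached as far as the arm can. A call with a number of a shift or a turn outside -1 to 1 is refused whole. A call with a gripper value outside its range is refused whole. "gripper" is the closure, from -1 (fully open) to 1 (shut), so that 0 is half open, set as the call begins (left out, the last holds). The fingers move at their own pace and stop on an object; "grip_force" is the grip in N (left out, the last holds). Time passes only in rows, so rows that do not move let the fingers close. It gives the time, the measured TCP pose, the force and the opening at its end, in the units of the state.
- monitor.observe(): the state, without advancing time (a new reading comes with each control period).
- optics.grab_frame(name): name is "scene" or "side" or "wrist"; returns the picture (420x560x3 uint8, red, green, blue); there is no depth.
- optics.camera_params(name): a dict with "fx", "fy", "cx", "cy" (pixels), "origin" and "rotation" of the camera in the world. Camera axes: x right, y down, z forward; pixel columns grow to the right and rows downward; lengths in m; the calibration is good to about 2 mm. A picture is of the moment at which its call begins: read the wrist's pose just before it. camera_params takes no time and is no camera call; for the wrist camera it gives the pose at the moment of the call.
- bot.job_done(): hands the job in, once; it reports no verdict.
The state is a dict: "clock": time; "qpos": joint angles; "qd": joint speeds; "joint_efforts": joint torques, N m; "position": TCP position; "tool_rot": TCP orientation; "force": force on the tool from outside, world axes, zero at the start; "moment": the same for the moment, N m; "grip_width": finger opening in m.
Only numpy, scipy, OpenCV 4.12 (cv2) and the standard library are available. Lean on these libraries where they do the work, as an engineer would, in place of code of your own. Each camera call takes 0.05 s, during which the arm holds its last target. There are 200 camera calls.

## Working session

There is one attempt and no reset: what is moved stays moved. The work goes in short steps, Python scripts to look and compute and a tool call to move; the robot and the scene stay as the last step left them, time stands still between calls to the robot, and variables do not carry over. Pictures are saved under pics/ and viewed, about 8 in all and at most 12, crops included, and the job is handed in when it is done.

Besides the shell and the picture viewer there is one more tool, called after ">>>" as name(argument=value, ...) on one line, values as JSON. arm_command: Moves the arm, as the interface text tells. Its arguments: {"type":"object","properties":{"delta_pos":{"type":"array","items":{"type":"array","items":{"type":"number"}}},"rotation":{"type":"array","items":{"type":"array","items":{"type":"number"}}},"gripper":{"type":"number"},"grip_force":{"type":"number"}},"required":["delta_pos","rotation"]}

```bash
mkdir -p pics
python3 - <<'E'
from workcell import monitor, optics, bot
import cv2,json
for n in("scene","side"):
    cv2.imwrite(f"pics/{n}0.png",optics.grab_frame(n)[:,:,::-1]); p=optics.camera_params(n); print(n,p)
s=monitor.observe(); print(s["clock"],s["position"],s["tool_rot"],s["force"],s["grip_width"])
E
```

```text
scene {'fx': 393.9335050795838, 'fy': 393.9335050795838, 'cx': 283.60081956081876, 'cy': 212.48187425866175, 'origin': array([ 0.0152191 , -0.45018368,  0.78110747]), 'rotation': array([-2.379422  , -0.01086337, -0.87393435])}
side {'fx': 381.10526883592695, 'fy': 381.10526883592695, 'cx': 281.58067453016554, 'cy': 209.48672651904113, 'origin': array([0.55095879, 0.83541581, 0.49046952]), 'rotation': array([-2.02134873,  0.01345805,  3.11437284])}
0.1 [0.25182047 0.57173148 0.24479617] [-1.47284463  1.56981963 -1.88764984] [-0.32166094 -0.86107945  1.54595962] 0.0850832512954533
```

View pics/scene0.png

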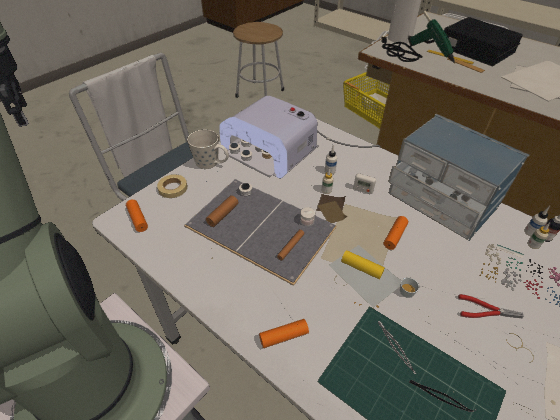

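View pics/side0.png

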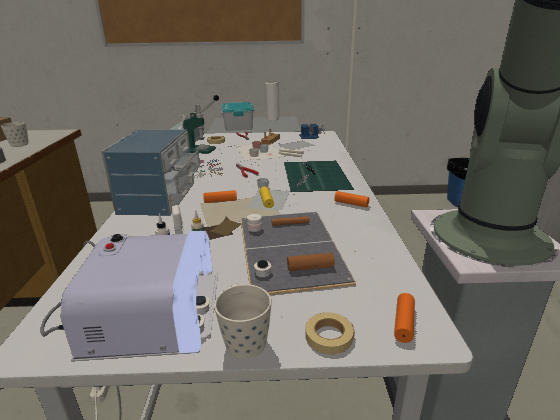

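The scene view shows the thick dowel at about (221,210), the thin one at (290,245), the line between them from about (284,206) to (238,250), the spool at (245,188) and the jar at (308,216). The side view shows the thick dowel at about (311,262), with the line at row 245.

```bash
cat > h.py <<'E'
from workcell import monitor, optics, bot
import cv2, numpy as np
from scipy.spatial.transform import Rotation as R
def proj(P,p):
    c=R.from_euler('xyz',p["rotation"]).inv().apply(np.atleast_2d(P)-p["origin"])
    return np.c_[p["fx"]*c[:,0]/c[:,2]+p["cx"],p["fy"]*c[:,1]/c[:,2]+p["cy"]]
def ray(uv,p,z):
    uv=np.atleast_2d(uv).astype(float)
    d=np.c_[(uv[:,0]-p["cx"])/p["fx"],(uv[:,1]-p["cy"])/p["fy"],np.ones(len(uv))]
    d=R.from_euler('xyz',p["rotation"]).apply(d); o=p["origin"]
    return o+d*((z-o[2])/d[:,2])[:,None]
def blobs(m,amin):
    n,l,s,c=cv2.connectedComponentsWithStats(m.astype(np.uint8))
    return [(l==i,s[i],c[i]) for i in range(1,n) if s[i][4]>=amin]
def measure(img,p,roi):
    x0,y0,x1,y1=roi; reg=np.zeros(img.shape[:2],bool); reg[y0:y1,x0:x1]=1
    hsv=cv2.cvtColor(img,cv2.COLOR_RGB2HSV); H,S,V=[hsv[...,i].astype(int) for i in range(3)]
    out=[]
    for l,s,c in blobs(reg&(H<16)&(S>90)&(V>40)&(V<190),60):
        (cx,cy),wh,a=r=cv2.minAreaRect(np.argwhere(l)[:,::-1].astype(np.float32))
        b=cv2.boxPoints(r); 
        if np.linalg.norm(b[0]-b[1])>np.linalg.norm(b[1]-b[2]): e=[(b[0]+b[3])/2,(b[1]+b[2])/2]
        else: e=[(b[0]+b[1])/2,(b[2]+b[3])/2]
        E=ray(e,p,.026); d=E[1]-E[0]
        out.append(("brown",np.round((cx,cy)),s[4],ray((cx,cy),p,.026)[0].round(4),E.round(4).tolist(),np.degrees(np.arctan2(d[1],d[0])).round(1)))
    return out,(reg,H,S,V)
E
python3 - <<'E'
from h import *
for n,roi in(("scene",(180,175,340,285)),("side",(235,205,360,295))):
    img=cv2.imread(f"pics/{n}0.png")[:,:,::-1].copy(); p=optics.camera_params(n)
    print(n,proj(monitor.observe()["position"],p).round())
    o,(reg,H,S,V)=measure(img,p,roi)
    for x in o: print(*x)
    for l,s,c in blobs(reg&(S<50)&(V>125),15): print("white",s,c.round(1),ray(c,p,.01)[0].round(4))
    x0,y0,x1,y1=roi
    cv2.imwrite(f"pics/{n}0c.png",cv2.resize(img[y0:y1,x0:x1,::-1],None,fx=4.5,fy=4.5,interpolation=cv2.INTER_CUBIC))
E
```

```text
scene [[ 22. 114.]]
brown [329. 200.] 95 [ 0.6904 -0.0593  0.026 ] [[0.6757, -0.0361, 0.026], [0.7051, -0.0825, 0.026]] -57.6
brown [222. 210.] 429 [0.4726 0.1355 0.026 ] [[0.4177, 0.1296, 0.026], [0.531, 0.1417, 0.026]] 6.1
brown [290. 244.] 249 [ 0.5009 -0.0757  0.026 ] [[0.4489, -0.0818, 0.026], [0.5564, -0.0693, 0.026]] 6.6
white [ 180  175  160  110 7323] [238.3 225.5] [0.472  0.0758 0.01  ]
white [295 239  45  46 990] [320.8 271.2] [ 0.4949 -0.1748  0.01  ]
side [[603. 318.]]
brown [290. 220.] 244 [ 0.5107 -0.0574  0.026 ] [[0.5587, -0.0519, 0.026], [0.4621, -0.0628, 0.026]] -173.6
brown [311. 261.] 680 [0.4751 0.1382 0.026 ] [[0.5268, 0.1449, 0.026], [0.4225, 0.1314, 0.026]] -172.6
white [ 246  205  114   90 2814] [331.6 237. ] [0.4093 0.0077 0.01  ]
white [244 214  18  17 148] [253.3 219.8] [ 0.6098 -0.097   0.01  ]
white [235 225  34  70 868] [242.9 268.2] [0.6235 0.1344 0.01  ]
white [254 261  17  10  68] [262.  266.7] [0.5815 0.1306 0.01  ]
```

View pics/scene0c.png

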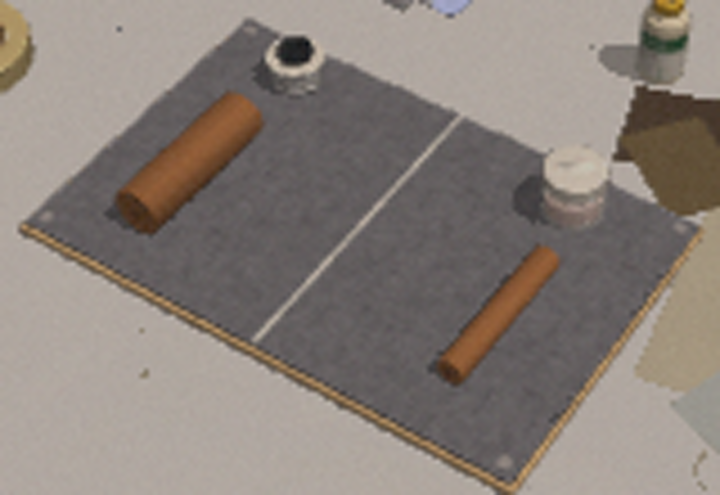

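The crop shows the line from (460,117) to (257,340), i.e. (282.2,201.0)–(237.1,250.6) in the full image. The thick dowel is almost parallel to it, towards the spool.

```bash
cat >> h.py <<'E'
def line_pts(img,p,A,B,half=.012):
    # brightest crossing of the line near the guess A->B (world, z=.01): returns points on line
    g=cv2.cvtColor(img,cv2.COLOR_RGB2GRAY).astype(np.float32); out=[]
    t=B-A; t/=np.linalg.norm(t); nrm=np.array([-t[1],t[0],0])
    for s in np.linspace(.1,.9,25):
        q=A+(B-A)*s; k=np.linspace(-half,half,49); P=q+k[:,None]*nrm
        uv=proj(P,p).astype(np.float32); v=cv2.remap(g,uv[:,:1],uv[:,1:],cv2.INTER_LINEAR).ravel()
        w=np.clip(v-np.median(v)-15,0,None)
        if w.sum()>20: out.append(q+nrm*(w@k/w.sum()))
    return np.array(out)
def fit(P):
    s,i=np.polyfit(P[:,0],P[:,1],1); return s,i
E
python3 - <<'E'
from h import *
p=optics.camera_params("scene"); L=ray([(282.2,201),(237.1,250.6)],p,.01); print(L, (L[0]-L[1]),np.linalg.norm(L[0]-L[1]))
A,B=L[1],L[0]
for n in("scene","side"):
    img=cv2.imread(f"pics/{n}0.png")[:,:,::-1].copy(); q=optics.camera_params(n)
    P=line_pts(img,q,A,B,.02); s,i=fit(P); print(n,len(P),np.degrees(np.arctan(s)).round(2),"y at .48,.5:",(s*.48+i).round(4),(s*.5+i).round(4),"resid",np.std(P[:,1]-s*P[:,0]-i).round(4))
E
```

```text
[[0.61645914 0.0471782  0.01      ]
 [0.41041447 0.01963991 0.01      ]] [0.20604467 0.02753829 0.        ] 0.20787680063995867
scene 25 7.4 y at .48,.5: 0.0314 0.034 resid 0.0002
side 25 7.53 y at .48,.5: 0.0332 0.0358 resid 0.0009
```

```bash
cat >> h.py <<'E'
YAW=np.radians(7.2)
ex=np.array([np.cos(YAW),np.sin(YAW),0]); ey=np.array([-ex[1],ex[0],0])
def goto(T,Rt=None):
    s=monitor.observe(); Rc=R.from_euler('xyz',s["tool_rot"]); 
    d=Rc.inv().apply(np.array(T)-s["position"])/.03
    print("t",round(s["clock"],2),"pos",s["position"].round(4),"F",s["force"].round(1),"w",s["grip_width"].round(4))
    print("shift units total",d.round(3))
    if Rt is not None:
        w=(Rc.inv()*Rt).as_rotvec(); print("rot units total",(np.degrees(w)/6).round(3))
    return Rc
E
python3 - <<'E'
from h import *
Rc=R.from_euler('xyz',monitor.observe()["tool_rot"]); print(Rc.as_matrix().round(3))
c=np.array([0,0,-1.])
for sg in(1,-1):
  for nm,y in(("y along axis",sg*ex),("y across",sg*ey)):
    Rt=R.from_matrix(np.c_[c,y,np.cross(c,y)]); print(nm); goto([.474,.137,.12],Rt)
E
```

```text
[[-0.     0.403  0.915]
 [-0.001  0.915 -0.403]
 [-1.    -0.001  0.   ]]
y along axisTraceback (most recent call last):
  File "<stdin>", line 6, in <module>
  File "h.py", line 44, in goto
    print("t",round(s["clock"],2),"pos",s["position"].round(4),"F",s["force"].round(1),"w",s["grip_width"].round(4))
                                                                                           ^^^^^^^^^^^^^^^^^^^^^
AttributeError: 'float' object has no attribute 'round'
```

```bash
sed -i 's/s\["grip_width"\].round(4)/round(s["grip_width"],4)/' h.py
cat >> h.py <<'E'
c_=np.array([0,0,-1.]); RT=R.from_matrix(np.c_[c_,ex,np.cross(c_,ex)])
E
python3 - <<'E'
from h import *
goto([.474,.137,.15],RT); print(RT.as_matrix().round(3))
E
```

```text
t 0.1 pos [0.2518 0.5717 0.2448] F [-0.3 -0.9  1.5] w 0.0851
shift units total [  3.171 -10.274  12.618]
rot units total [9.839e+00 6.000e-03 8.000e-03]
[[ 0.     0.992  0.125]
 [ 0.     0.125 -0.992]
 [-1.     0.     0.   ]]
```

>>> arm_command(delta_pos=[[0.3,0,0],[0.3,0,0],[0.3,0,0],[0.3,0,0],[0.3,0,0],[0.3,0,0],[0.3,0,0],[0.3,0,0],[0.3,0,0],[0.3,0,0]], rotation=[[0.98,0,0],[0.98,0,0],[0.98,0,0],[0.98,0,0],[0.98,0,0],[0.98,0,0],[0.98,0,0],[0.98,0,0],[0.98,0,0],[0.98,0,0]], gripper=1, grip_force=40)

```text
clock: 1.1
position: [0.2516, 0.5702, 0.1496]
tool_rot: [-0.385, 1.566, -1.865]
force: [-0.0, -0.1, -0.3]
grip_width: 0.0001
```

```bash
python3 -c "
from h import *
goto([.474,.137,.15],RT)"
```

```text
t 1.1 pos [0.2516 0.5702 0.1496] F [-0.  -0.1 -0.3] w 0.0001
shift units total [ 0.039  6.086 15.049]
rot units total [-0.34   0.04   0.017]
```

>>> arm_command(delta_pos=[[0,0.38,0.94],[0,0.38,0.94],[0,0.38,0.94],[0,0.38,0.94],[0,0.38,0.94],[0,0.38,0.94],[0,0.38,0.94],[0,0.38,0.94],[0,0.38,0.94],[0,0.38,0.94]], rotation=[[-0.17,0.02,0],[-0.17,0.02,0],[0,0,0],[0,0,0],[0,0,0],[0,0,0],[0,0,0],[0,0,0],[0,0,0],[0,0,0]])

```text
clock: 2.1
position: [0.3986, 0.2958, 0.1456]
tool_rot: [-0.929, 1.563, -2.368]
force: [0.5, -0.5, -1.1]
grip_width: -0.0003
```

```bash
python3 -c "
from h import *
goto([.474,.137,.15],RT)"
```

```text
t 2.1 pos [0.3986 0.2958 0.1456] F [ 0.5 -0.5 -1.1] w -0.0003
shift units total [-0.133  1.8    5.578]
rot units total [0.051 0.043 0.057]
```

>>> arm_command(delta_pos=[[0,0.3,0.93],[0,0.3,0.93],[0,0.3,0.93],[0,0.3,0.93],[-0.05,0.3,0.93],[-0.05,0.3,0.93],[0,0,0],[0,0,0]], rotation=[[0.05,0.04,0.05],[0,0,0],[0,0,0],[0,0,0],[0,0,0],[0,0,0],[0,0,0],[0,0,0]])

```text
clock: 2.9
position: [0.4763, 0.1254, 0.1479]
tool_rot: [-0.785, 1.568, -2.236]
force: [-0.5, 0.1, 0.6]
grip_width: -0.0001
```

Run:
```python
from h import *
goto([.474,.137,.15],RT); p=optics.camera_params("wrist"); print(p)
img=optics.grab_frame("wrist"); cv2.imwrite("pics/w1.png",img[:,:,::-1])
o,_=measure(img,p,(0,0,560,420))
for x in o: print(*x)
```

```text
t 2.9 pos [0.4763 0.1254 0.1479] F [-0.5  0.1  0.6] w -0.0001
shift units total [-0.071 -0.031 -0.392]
rot units total [-0.053  0.02   0.02 ]
{'fx': 309.5902274403847, 'fy': 309.5902274403847, 'cx': 276.6936911052112, 'cy': 207.398367888783, 'origin': array([0.46773329, 0.20188056, 0.27730343]), 'rotation': array([2.83687824e+00, 2.61829357e-03, 1.21264024e-01])}
brown [84.  4.] 96 [0.323  0.2562 0.026 ] [[0.3184, 0.2556, 0.026], [0.3276, 0.2568, 0.026]] 6.9
brown [277. 189.] 4527 [0.4749 0.1394 0.026 ] [[0.4227, 0.133, 0.026], [0.5272, 0.1458, 0.026]] 7.0
brown [477. 358.] 315 [ 0.6947 -0.0092  0.026 ] [[0.6828, -0.0139, 0.026], [0.7066, -0.0045, 0.026]] 21.7
```

View pics/w1.png

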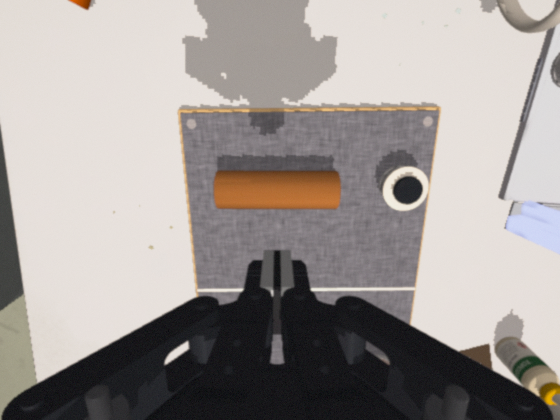

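The wrist view shows the thick dowel at (277,189), with its middle at world (0.475, 0.139) and its axis at 7.0°. The line is at row 290, and the shut fingertips are just on the line's side of the dowel.

```bash
cat >> h.py <<'E'
def look(tag="",d=None):
    """dowel centre (mean of scene, side), offset from the line, and tool shift to a start TCP"""
    C=[]
    for n,roi in(("scene",(180,175,340,285)),("side",(235,205,360,295))):
        img=optics.grab_frame(n); p=optics.camera_params(n)
        if tag: cv2.imwrite(f"pics/{n}{tag}.png",img[:,:,::-1])
        o,_=measure(img,p,roi)
        for x in o:
            if x[2]>150: print(n,x[1],x[2],x[3],x[5], "off line mm",(1e3*(x[3][1]-.0323-.131*(x[3][0]-.48))*.991).round(1))
E
python3 - <<'E'
from h import *
p=optics.camera_params("wrist"); img=cv2.imread("pics/w1.png")[:,:,::-1].copy()
L=ray([(200,290),(415,290)],p,.01); P=line_pts(img,p,L[0],L[1],.01); s,i=fit(P); print(len(P),np.degrees(np.arctan(s)),s*.48+i)
look()
goto(np.array([.475,.139,.060])+.008*ey,RT)
E
```

```text
20 6.953709508305231 0.034309011601919986
scene [222. 210.] 429 [0.4726 0.1355 0.026 ] 6.1 off line mm 103.2
scene [290. 244.] 249 [ 0.5009 -0.0757  0.026 ] 6.6 off line mm -109.7
side [290. 220.] 243 [ 0.5107 -0.0576  0.026 ] -173.6 off line mm -93.1
side [311. 261.] 673 [0.4751 0.1384 0.026 ] -173.2 off line mm 105.8
t 3.05 pos [0.4761 0.1264 0.1479] F [ 0.2  0.2 -0.5] w 0.0002
shift units total [ 2.929  0.02  -0.695]
rot units total [-0.035  0.02   0.019]
```

>>> arm_command(delta_pos=[[0,0,-0.4],[0,0,-0.35],[0.7,0,0],[0.8,0,0],[0.8,0,0],[0.55,0,0],[0,0,0]], rotation=[[0,0,0],[0,0,0],[0,0,0],[0,0,0],[0,0,0],[0,0,0],[0,0,0]])

```text
clock: 3.75
position: [0.4711, 0.1609, 0.0598]
tool_rot: [-2.878, 1.569, 1.968]
force: [-0.1, -1.0, 0.8]
grip_width: 0.0002
```

Run:
```python
from h import *
goto(np.array([.475,.139,.055])+.008*ey,RT)
```

```text
t 3.75 pos [0.4711 0.1609 0.0598] F [-0.1 -1.   0.8] w 0.0002
shift units total [0.16  0.034 0.474]
rot units total [ 0.072 -0.013  0.004]
```

>>> arm_command(delta_pos=[[0,0.03,0.25],[0,0,0.15],[0,0,0.05],[0,0,0]], rotation=[[0.05,0,0],[0,0,0],[0,0,0],[0,0,0]])

```text
clock: 4.15
position: [0.4745, 0.1485, 0.0621]
tool_rot: [2.454, 1.568, 1.012]
force: [-0.5, 0.0, 0.7]
grip_width: -0.0002
```

Run:
```python
from h import *
goto(np.array([.475,.139,.055])+.008*ey,RT)
```

```text
t 4.15 pos [0.4745 0.1485 0.0621] F [-0.5  0.   0.7] w -0.0002
shift units total [ 0.236 -0.025  0.049]
rot units total [ 0.035 -0.021 -0.017]
```

>>> arm_command(delta_pos=[[0.13,0,0],[0.1,0,0],[0,0,0]], rotation=[[0,0,0],[0,0,0],[0,0,0]])

```text
clock: 4.45
position: [0.4753, 0.1488, 0.0557]
tool_rot: [2.233, 1.566, 0.791]
force: [-1.4, -0.3, 4.9]
grip_width: 0.0001
```

>>> arm_command(delta_pos=[[0.02,0,0.1],[0.02,0,0.15],[0.01,0,0.15],[0.01,0,0.15]], rotation=[[0,0,0],[0,0,0],[0,0,0],[0,0,0]])

```text
clock: 4.85
position: [0.477, 0.1341, 0.0558]
tool_rot: [2.526, 1.564, 1.086]
force: [-4.1, 0.6, 11.4]
grip_width: -0.0
```

Run:
```python
from h import *
goto(np.array([.475,.139,.055])-.028*ey,RT)
look("2")
a=cv2.imread("pics/scene2.png")[175:285,180:340]; b=cv2.imread("pics/side2.png")[205:295,235:360]
cv2.imwrite("pics/c2.png",cv2.resize(np.hstack([cv2.resize(a,(160,110)),cv2.resize(b,(153,110))]),None,fx=2.5,fy=2.5))
```

```text
t 4.85 pos [0.477  0.1341 0.0558] F [-4.1  0.6 11.4] w -0.0
shift units total [ 0.023 -0.051  0.764]
rot units total [ 0.05  -0.054 -0.038]
scene [224. 211.] 400 [0.4734 0.1288 0.026 ] 6.9 off line mm 96.5
scene [290. 244.] 249 [ 0.5009 -0.0757  0.026 ] 6.6 off line mm -109.7
side [310. 259.] 639 [0.476  0.1307 0.026 ] -172.9 off line mm 98.0
```

View pics/c2.png

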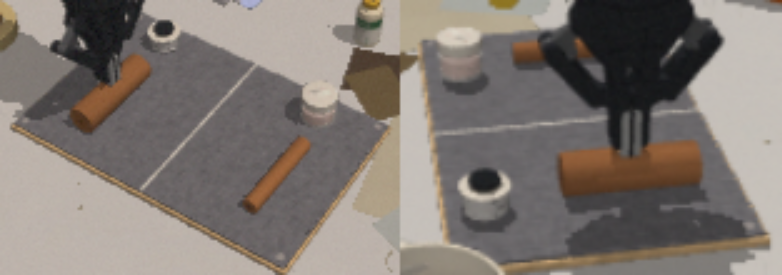

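The crop shows the closed fingertip on top of the dowel near its middle. The dowel has rolled about 7 mm for 15 mm of finger travel, as it should.

>>> arm_command(delta_pos=[[0,-0.02,0.15],[0,-0.02,0.15],[0,0,0.15],[0,0,0.15],[0,0,0.1],[-0.2,0,0.0],[-0.3,0,0]], rotation=[[0,-0.03,0],[0,-0.03,0],[0,0,0],[0,0,0],[0,0,0],[0,0,0],[0,0,0]])

```text
clock: 5.65
position: [0.4785, 0.1113, 0.0708]
tool_rot: [1.21, 1.568, -0.231]
force: [-0.2, -0.3, 0.6]
grip_width: -0.0001
```

Run:
```python
from h import *
goto(np.array([.475,.139,.065]),RT)
look()
```

```text
t 5.65 pos [0.4785 0.1113 0.0708] F [-0.2 -0.3  0.6] w -0.0001
shift units total [ 0.193  0.005 -0.93 ]
rot units total [ 0.04   0.01  -0.026]
scene [228. 214.] 402 [0.4743 0.1163 0.026 ] 4.9 off line mm 84.0
scene [290. 244.] 250 [ 0.5009 -0.0759  0.026 ] 6.3 off line mm -109.9
side [309. 257.] 644 [0.4776 0.1196 0.026 ] -173.4 off line mm 86.8
```

>>> arm_command(delta_pos=[[0,0,-0.25],[0,0,-0.2],[0,0,-0.08],[0,0,0],[0.2,0,0],[0.1,0,0],[0,0,0]], rotation=[[0,0,0],[0,0,0],[0,0,0],[0,0,0],[0,0,0],[0,0,0],[0,0,0]])

```text
clock: 6.45
position: [0.4766, 0.13, 0.0618]
tool_rot: [1.512, 1.566, 0.073]
force: [0.7, -0.4, -0.8]
grip_width: -0.0001
```

Run:
```python
from h import *
goto(np.array([.476,.118,.055])+.009*ey,RT)
```

```text
t 6.45 pos [0.4766 0.13   0.0618] F [ 0.7 -0.4 -0.8] w -0.0001
shift units total [ 0.225 -0.073  0.094]
rot units total [ 0.06   0.003 -0.048]
```

>>> arm_command(delta_pos=[[0.13,-0.05,0.08],[0.1,0,0],[0.02,0,0.1],[0.02,0,0.15],[0.01,0,0.15],[0.01,-0.02,0.15],[0,-0.02,0.15],[0,0,0.15],[0,0,0.15],[0,0,0.1]], rotation=[[0.05,0,-0.04],[0,0,0],[0,0,0],[0,0,0],[0,0,0],[0,-0.03,0],[0,-0.03,0],[0,0,0],[0,0,0],[0,0,0]])

```text
clock: 7.45
position: [0.479, 0.0927, 0.0559]
tool_rot: [0.533, 1.566, -0.914]
force: [-0.5, 0.5, 1.1]
grip_width: 0.0
```

>>> arm_command(delta_pos=[[-0.2,0,0],[-0.25,0,0],[0,0,-0.25],[0,0,-0.2],[0,0,-0.08],[0,0,0]], rotation=[[0,0,0],[0,0,0],[0,0,0],[0,0,0],[0,0,0],[0,0,0]])

```text
clock: 8.05
position: [0.4765, 0.1104, 0.0704]
tool_rot: [0.473, 1.567, -0.974]
force: [-0.7, 0.3, -0.2]
grip_width: -0.0002
```

```bash
cat >> h.py <<'E'
def nxt(back=.009):
    C=[]
    for n,roi in(("scene",(180,175,340,285)),("side",(235,205,360,295))):
        img=optics.grab_frame(n); p=optics.camera_params(n)
        x=max(measure(img,p,roi)[0],key=lambda x:x[2]); C.append(x[3]); print(n,x[2],x[3],x[5],"off",(1e3*(x[3][1]-.0323-.131*(x[3][0]-.48))*.991).round(1))
    c=np.mean(C,0); c[2]=.055; goto(c+back*ey,RT)
E
python3 - <<'E'
from h import *
nxt()
E
```

```text
scene 442 [0.4764 0.0999 0.026 ] 7.5 off 67.5
side 624 [0.4795 0.1015 0.026 ] -173.2 off 68.6
t 8.15 pos [0.4766 0.1099 0.0704] F [-0.8 -0.7 -0.7] w 0.0001
shift units total [0.514 0.007 0.008]
rot units total [-0.02   0.034 -0.015]
```

>>> arm_command(delta_pos=[[0.25,0,0],[0.15,0,0],[0.1,0,0.0],[0.02,0,0.12],[0.01,0,0.15],[0.01,-0.02,0.15],[0,-0.02,0.15],[0,0,0.15],[0,0,0.15],[0,0,0.15]], rotation=[[0,0.03,0],[0,0,0],[0,0,0],[0,0,0],[0,0,0],[0,-0.03,0],[0,-0.03,0],[0,0,0],[0,0,0],[0,0,0]])

```text
clock: 9.15
position: [0.4804, 0.0788, 0.0558]
tool_rot: [0.945, 1.565, -0.504]
force: [-1.6, -0.4, 10.3]
grip_width: -0.0005
```

>>> arm_command(delta_pos=[[-0.2,0,0],[-0.25,0,0],[0,0,-0.25],[0,0,-0.2],[0,0,-0.08],[0,0,0]], rotation=[[0,0,0],[0,0,0],[0,0,0],[0,0,0],[0,0,0],[0,0,0]])

```text
clock: 9.75
position: [0.4778, 0.096, 0.0695]
tool_rot: [0.825, 1.567, -0.623]
force: [0.5, 0.7, -0.1]
grip_width: -0.0002
```

Run:
```python
from h import *
nxt()
```

```text
scene 439 [0.4783 0.0825 0.026 ] 7.0 off 50.0
side 600 [0.4819 0.0852 0.026 ] -173.1 off 52.2
t 9.85 pos [0.4779 0.0955 0.0695] F [-0.  -0.1 -0.4] w -0.0003
shift units total [0.484 0.024 0.093]
rot units total [-0.04   0.029 -0.029]
```

>>> arm_command(delta_pos=[[0.22,0,0.09],[0.15,0,0],[0.1,0,0.0],[0.02,0,0.12],[0.01,0,0.15],[0.01,-0.02,0.15],[0,-0.02,0.15],[0,0,0.15],[0,0,0.15],[0,0,0.15]], rotation=[[0,0.03,-0.03],[0,0,0],[0,0,0],[0,0,0],[0,0,0],[0,-0.03,0],[0,-0.03,0],[0,0,0],[0,0,0],[0,0,0]])

```text
clock: 10.85
position: [0.4821, 0.0609, 0.0558]
tool_rot: [0.668, 1.567, -0.784]
force: [-0.7, -0.2, 5.8]
grip_width: -0.0002
```

>>> arm_command(delta_pos=[[-0.2,0,0],[-0.25,0,0],[0,0,-0.25],[0,0,-0.2],[0,0,-0.08],[0,0,0]], rotation=[[0,0,0],[0,0,0],[0,0,0],[0,0,0],[0,0,0],[0,0,0]])

```text
clock: 11.45
position: [0.4795, 0.0783, 0.0697]
tool_rot: [0.436, 1.568, -1.015]
force: [0.1, 0.1, 0.0]
grip_width: 0.0001
```

Run:
```python
from h import *
nxt()
```

```text
scene 449 [0.4813 0.0655 0.026 ] 6.4 off 32.7
side 578 [0.4834 0.068  0.026 ] -172.9 off 34.9
t 11.55 pos [0.4796 0.0777 0.0697] F [-0.4 -0.4  0.1] w -0.0001
shift units total [0.489 0.046 0.073]
rot units total [-0.065  0.028 -0.011]
```

>>> arm_command(delta_pos=[[0.22,0.03,0.07],[0.15,0,0],[0.1,0,0.0],[0.02,0,0.12],[0.01,0,0.15],[0.01,-0.02,0.15],[0,-0.02,0.15],[0,0,0.15],[0,0,0.15],[0,0,0.15]], rotation=[[-0.05,0.03,0],[0,0,0],[0,0,0],[0,0,0],[0,0,0],[0,-0.03,0],[0,-0.03,0],[0,0,0],[0,0,0],[0,0,0]])

```text
clock: 12.55
position: [0.4847, 0.0437, 0.0558]
tool_rot: [0.837, 1.565, -0.612]
force: [-0.7, -0.6, 6.4]
grip_width: 0.0001
```

>>> arm_command(delta_pos=[[-0.2,0,0],[-0.25,0,0],[0,0,-0.25],[0,0,-0.2],[0,0,-0.08],[0,0,0]], rotation=[[0,0,0],[0,0,0],[0,0,0],[0,0,0],[0,0,0],[0,0,0]])

```text
clock: 13.15
position: [0.4821, 0.061, 0.0696]
tool_rot: [0.722, 1.567, -0.726]
force: [-0.5, -0.8, 0.1]
grip_width: -0.0003
```

Run:
```python
from h import *
nxt()
```

```text
scene 458 [0.4821 0.0485 0.026 ] 5.8 off 15.8
side 559 [0.4857 0.0516 0.026 ] -172.8 off 18.4
t 13.25 pos [0.4821 0.0605 0.0696] F [ 0.4 -0.  -0.2] w 0.0001
shift units total [0.488 0.013 0.05 ]
rot units total [-0.037  0.032 -0.026]
```

>>> arm_command(delta_pos=[[0.22,0,0.05],[0.15,0,0],[0.1,0,0.0],[0.02,0,0.12],[0.01,0,0.15],[0.01,-0.02,0.15],[0,-0.02,0.15],[0,0,0.15],[0,0,0.15],[0,0,0.15]], rotation=[[0,0.03,0],[0,0,0],[0,0,0],[0,0,0],[0,0,0],[0,-0.03,0],[0,-0.03,0],[0,0,0],[0,0,0],[0,0,0]])

```text
clock: 14.25
position: [0.4863, 0.0269, 0.0558]
tool_rot: [0.957, 1.564, -0.494]
force: [-1.5, 0.6, 6.6]
grip_width: 0.0002
```

>>> arm_command(delta_pos=[[-0.2,0,0],[-0.4,0,0],[-0.8,0,0],[-0.8,0,0],[-0.5,0,0],[0,0,0],[0,0,0]], rotation=[[0,0,0],[0,0,0],[0,0,0],[0,0,0],[0,0,0],[0,0,0],[0,0,0]])

```text
clock: 14.95
position: [0.4849, 0.0269, 0.142]
tool_rot: [0.878, 1.565, -0.574]
force: [0.1, 0.6, -0.1]
grip_width: -0.0001
```

Run:
```python
from h import *
nxt(0)
look("3")
a=cv2.imread("pics/scene3.png")[175:285,180:340]; b=cv2.imread("pics/side3.png")[205:295,235:360]
cv2.imwrite("pics/c3.png",cv2.resize(np.hstack([cv2.resize(a,(160,110)),cv2.resize(b,(153,110))]),None,fx=2.5,fy=2.5))
# wrist: dowel and line ends seen beyond the dowel
img=optics.grab_frame("wrist"); cv2.imwrite("pics/w3.png",img[:,:,::-1]); p=optics.camera_params("wrist")
for x in measure(img,p,(0,0,560,420))[0]: print(*x)
```

```text
scene 466 [0.4839 0.0318 0.026 ] 5.3 off -1.0
side 543 [0.4879 0.0345 0.026 ] -173.5 off 1.2
t 15.05 pos [0.4848 0.0268 0.1415] F [-0.1 -0.3 -0.6] w -0.0002
shift units total [ 2.881  0.053 -0.217]
rot units total [-0.067  0.035 -0.032]
scene [254. 227.] 464 [0.4839 0.0318 0.026 ] 5.3 off line mm -1.0
scene [290. 244.] 249 [ 0.5009 -0.0757  0.026 ] 6.6 off line mm -109.7
side [290. 220.] 244 [ 0.5106 -0.0576  0.026 ] -173.6 off line mm -93.1
side [301. 238.] 541 [0.4879 0.0351 0.026 ] -173.5 off line mm 1.7
brown [280. 198.] 2917 [0.4873 0.0349 0.026 ] [[0.4348, 0.0286, 0.026], [0.5399, 0.0411, 0.026]] 6.8
brown [498. 297.] 1796 [ 0.6961 -0.0349  0.026 ] [[0.6825, -0.0049, 0.026], [0.7107, -0.067, 0.026]] -65.6
brown [452. 282.] 64 [ 0.6498 -0.0246  0.026 ] [[0.6465, -0.0307, 0.026], [0.653, -0.0186, 0.026]] 61.4
brown [328. 300.] 171 [ 0.5425 -0.0567  0.026 ] [[0.5316, -0.058, 0.026], [0.5534, -0.0554, 0.026]] 6.8
brown [ 56. 368.] 162 [ 0.2885 -0.1652  0.026 ] [[0.2756, -0.1757, 0.026], [0.3012, -0.1549, 0.026]] 39.1
```

View pics/w3.png

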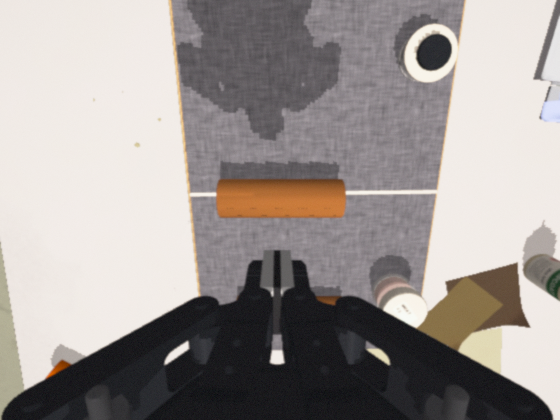

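View pics/c3.png

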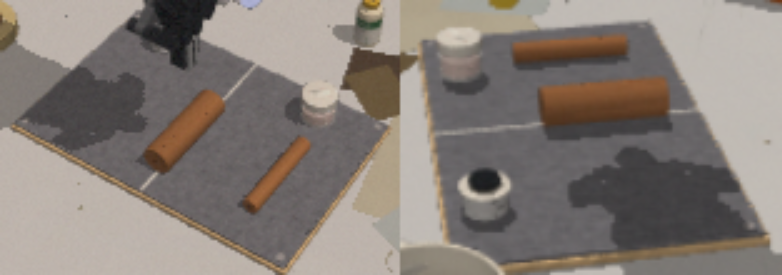

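The wrist view shows the line at row 193 running out from both ends of the dowel at (280,198), and the other two views agree. Measured in each camera against that camera's own line, the offset is within about 1 mm. The hand is clear and the thin dowel hasn't moved.

```bash
python3 -c "
from h import *
bot.job_done()"
```

```text
the job is handed in; nothing more can be done
```

The thick dowel is on the line and the job is handed in. With the shut fingertips on its top, I rolled it about 104 mm, a bit over one full turn, in six short strokes, lifting the fingers back between them. I then raised the hand about 90 mm clear, at about 15 s on the clock.

**Last checks:**
- **Position:** measured against the line as each camera saw it, the dowel's middle is within about 1 mm of the line in all three views (about 0 mm scene, 0.3–0.9 mm side, −0.3 mm wrist). It lies about 26 mm from the line's middle along its length.
- **Alignment:** its axis is at 6.8° in the wrist view, against 7.0–7.5° for the line. The scene view gave 5.3°, which is coarser but still well inside the limit.
- **Disagreement:** the scene and side cameras differ by 2–3 mm in absolute position, which is about the calibration error.
- **Rolling:** in the first stroke the dowel moved half as far as the finger, which means it rolled rather than slid. I did not measure its turn directly.
- **Other objects:** the thin dowel measured the same before and after. In the last pictures the jar and spool look where they were. I did not measure the bottle, cup or tape roll again, but the hand never went near them.

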